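Switch off the cue lathe and push up its guard

ROBOT

A 6-joint arm with a two-finger parallel gripper is mounted at the origin on the work surface. World frame = base frame: x ahead of the robot, y to its left, z up, the work surface at z = 0. Lengths are in m, angles in rad, forces in N, time in s.
With the tool pointing down it reaches from about 0.325 to 0.85 m from the base axis. Payload 15.5 kg.
Tool frame: the origin (TCP) lies midway between the tips of the shut fingers; the grasp point (between the pads) lies r.grip_depth behind it (r.grip_depth is the distance from the TCP to the grasp point, in m); z points along the fingers, y is the line along which they close (so a half turn about z gives the same grasp; the last joint's range is limited). The gripper opens to 91 mm and grips with 3 to 60 N. Pads are 32 mm wide; open, the fingers measure 118 mm over their backs; the gripper's body (76 mm by 178 mm) begins 60 mm behind the grasp point.
Start: joints at [1.127, 0.494, 1.345, -0, 1.302, -0.096], TCP at [0.214, 0.587, 0.214] pointing down, gripper open.
Joint ranges: [-2.91, 2.91], [-0.82, 2.16], [0.22, 2.67], [-1.22, 4.37], [0.12, 2.79], [-3.08, 3.08]. Speed limits (rad/s): [1.89, 1.89, 2.57, 3.01, 3.01, 3.01].

INTERFACE

Orientations are given as a unit quaternion [w, x, y, z].
In Python, from plant import telemetry, vision, workorder, r gives the robot as it stands.
- The arm moves only by the shell command python3 -m pendant 'ROWS' [FORCE]. ROWS is JSON, a list of rows, each an object of numbers: "ax", "ay", "az": the turn, a rotation vector about the tool's x, y, z in rad; "dx", "dy", "dz": the shift along the tool's x, y, z in cm; "jaw": the closure, from -1 (fully open) to 1 (shut), so that 0 is half open. A call has 1 to 10 rows; each row is the pose to reach, as a shift and turn from the pose commanded when the call began, along the tool's axes at that moment; what a row does not reach only later rows make up. A row lasts 1/10 s, in which the tool goes at most 50 mm and 8.59 degrees, less where a joint would pass 70% of its speed; a pose out of reach is approached as far as the arm can. A call with a gripper value outside its range is refused whole. The fingers move at their own pace and stop on an object; FORCE is the grip in N (left out, the last holds). Time passes only in rows, so rows that repeat a pose let the fingers close. It gives the time, the measured TCP pose, the force, the opening and the grip force at its end, in the units of the state.
- telemetry.sense(): the state, without advancing time (a new reading comes with each control period).
- vision.capture(name): name is "scene" or "side" or "wrist"; returns a dict with "color" (420x560x3 uint8, red, green, blue), "z_map" (420x560 float32, m along the optical axis (not along the pixel's ray), 0 where there is no reading), "intrinsics" (3x3 intrinsics, pixels), "R" (3x3) and "t" (3): a world point X has camera coordinates R X + t. Camera axes: x right, y down, z forward; pixel columns grow to the right and rows downward; lengths in m; the calibration is good to about 2 mm. A picture is of the moment at which its call begins.
- workorder.job_done(): hands the job in; it is judged then, once.
The state is a dict: "time_s": time; "joint_pos": joint angles; "joint_velocities": joint speeds; "joint_efforts": joint torques, N m; "position": TCP position; "ee_rot": TCP orientation; "contact_force": force on the tool from outside, world axes, zero at the start; "ft_torque": the same for the moment, N m; "opening": opening from 0.0 (shut) to 1.0 (fully open); "finger_force": force on a finger pad.
Only numpy, scipy, OpenCV 4.12 (cv2) and the standard library are available. Lean on these libraries where they do the work, as an engineer would, in place of code of your own. Each camera call takes 0.05 s, during which the arm holds its last target. There are 200 camera calls.

TASK

First switch the cue lathe off by pressing down the raised half of the rocker on the cream switch box, all the way. Then push the lathe's hinged, counterweighted guard up by its front bar, past its balance point, so that it tips back and stays fully raised by itself once you have let go. Just touch and push with the fingertips: do not take the bar between the fingers, do not fling the guard, and leave the loose things lying around where they are.

Things in the scene. Friction and masses are not known exactly. Their poses are not given: they have to be found in the camera images.
- lathe: Small green bench lathe for cues, fixed to the table; bed 110 x 360 x 45 mm, origin at the centre of its underside; its x axis points level from the operator's (robot's) side to its back, y along the spindle (headstock at +y, with its top 140 mm above the table), z up. The brass-nosed chuck lies under the guard, its top 118 mm above the table. In front of the bed (lathe -x) the table is free of tall things.
- guard (a joint): Guard hinge angle in rad: 0 = down (start, on its lower stop), 1.2 = fully raised, tipped back on its upper stop. The weights of the guard are such that it falls shut below about 0.6 and beyond that tips up and back of itself, slowly, to 1.2, where it stays. A slow level push of 1 to 3 N on the bar raises it.
- guard_bar (a point): Centre of the guard's front bar: a straight round aluminium bar, 16 mm in diameter and 180 mm long, parallel to the lathe's y axis, along the front edge of the guard; 160 mm above the table when the guard is down. Behind it is a clear plastic sheet, level when down, 150 mm long, 3 mm thick, between two side arms. The point's axes are those of the lathe when the guard is down and turn with the guard. As the guard rises the bar moves up and back in an arc about guard_hinge.
- guard_hinge (a point): Point on the guard's hinge axis (level, parallel to the lathe's y axis) midway between its arms, 75 mm above the table. With the guard down the bar lies 155 mm in front of it (lathe -x) and 85 mm above it (radius 177 mm). Two steel counterweights, 34 mm discs, sit on short tails 50 mm behind the hinge.
- switch: Cream bakelite switch box, fixed to the table, 92 x 76 x 42 mm, origin at the centre of its underside; a black rocker, 60 mm long (box x) and 34 mm wide (box y), stands proud of its top. The half of the rocker on the box's -x side is raised at the start (lathe on). It may stand on either side of the lathe.
- rocker (a joint): Rocker angle in rad: 0 = on (start), 0.44 = fully switched off, the raised half pressed down onto its stop. Friction keeps it where it is left; pressing takes about 3 N at rocker_raised.
- rocker_raised (a point): Point on the top face of the rocker's raised half, 18 mm from its tilting axis, about 64 mm above the table at the start; it goes down about 8 mm when pressed home.
- collet_mid (a point): Middle of a loose brass collet, 28 mm wide, 36 mm high, standing in the wooden tray. Leave alone.
- ferrule_mid (a point): Middle of a loose white ferrule (tube, 14 mm wide, 25 mm high), standing in the wooden tray. Leave alone.
- wheel_mid (a point): Middle of a loose maple burnishing wheel, a disc 80 mm wide lying flat, hub 28 mm high. Leave alone.
- gauge_mid (a point): Middle of a loose aluminium tip gauge, a plate 90 x 34 x 6 mm with three holes, lying flat. Leave alone.
- jar_mid (a point): Middle of a loose amber glass jar, 56 mm wide, 60 mm high. Leave alone.
- brush_mid (a point): Grip point of a loose brush lying flat on the table. Leave alone.
- tin_mid (a point): Middle of a loose low tin, 60 mm wide, 30 mm high. Leave alone.

How it is judged:
By the outcome, as a careful person would: the job done as asked, in the order asked, and still so for the second after the job is handed in, with the robot touching nothing.
It also fails if it takes over 48 s, if anything falls off the work surface, if the arm or the gripper's body presses on something with over 40 N, if the wrist force passes 120 N, or if a joint passes its speed limit or range.

## Working session

There is one attempt and no reset: what is moved stays moved. The work goes in short steps, Python scripts to look and compute and a shell command to move; the robot and the scene stay as the last step left them, time stands still between calls to the robot, and variables do not carry over. Pictures are saved under pics/ and viewed, at most 10 in all, crops included, and the job is handed in when it is done.

```bash
mkdir -p pics; ls; cat > h.py <<'E'
import numpy as np, cv2
from plant import telemetry, vision, workorder, r
def snap(n,f=None):
    c=vision.capture(n)
    np.savez('/tmp/%s.npz'%n,**c)
    if f: cv2.imwrite('pics/'+f,c['color'][:,:,::-1])
    return c
def load(n): return np.load('/tmp/%s.npz'%n)
def world(c,u,v):
    z=c['z_map'][v,u]; K=c['intrinsics']
    p=np.linalg.inv(K)@np.array([u*z,v*z,z]); return c['R'].T@(p-c['t'])
def cloud(c):
    v,u=np.mgrid[:420,:560]; z=c['z_map']; P=np.stack([u*z,v*z,z],-1)@np.linalg.inv(c['intrinsics']).T
    return (P-c['t'])@c['R']
E
python3 - <<'E'
from h import *
snap('scene','s1.png');snap('side','d1.png')
s=telemetry.sense();print(s, r.grip_depth)
E
```

```text
pics
{'time_s': 0.1, 'joint_pos': array([ 1.12647687e+00,  4.94105479e-01,  1.34604640e+00,  2.04033629e-05,
        1.30249461e+00, -9.54686311e-02]), 'joint_velocities': array([ 0.00070957, -0.00180036,  0.00029531, -0.00067079, -0.00047651,
        0.00015168]), 'joint_efforts': array([ 1.18778509e-03, -8.80260372e+01, -3.82552278e+01,  7.09022395e-02,
        4.82945563e-02,  1.02090615e-05]), 'position': array([0.21346706, 0.5870673 , 0.21341529]), 'ee_rot': array([-1.49970380e-04,  1.73544942e-01,  9.84825810e-01, -5.05218487e-04]), 'contact_force': array([-0.29018553,  0.17796641,  0.16305053]), 'ft_torque': array([ 0.00848508, -0.00977321, -0.0932089 ]), 'finger_force': 0.0, 'opening': 0.9994498813010816} 0.0188
```

View pics/s1.png

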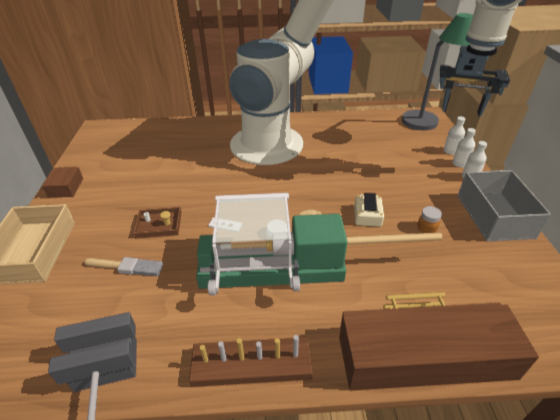

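View pics/d1.png

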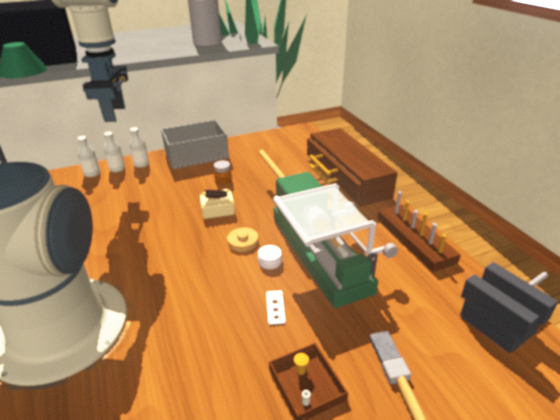

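The scene view, taken from beyond the lathe looking back at the robot, shows the guard bar at about (215–288, 197), the hinge near (212–293, 283), and the switch at (369, 208) with its black rocker at (370, 202). The side view shows the rocker at (215, 193), with the wheel, tin and gauge lying low in front of the lathe.

```bash
python3 - <<'E'
from h import *
for n in ('scene','side'):
    c=load(n); P=cloud(c); im=c['color'].astype(int); hsv=cv2.cvtColor(c['color'],cv2.COLOR_RGB2HSV)
    X=P[...,0];Y=P[...,1];Z=P[...,2]; ok=c['z_map']>0
    if n=='scene': box=(slice(180,235),slice(340,395))
    else: box=(slice(180,225),slice(190,245))
    for nm,m in (('rocker',(im.max(-1)<60)&(Z>.03)),('cream',(Z>.034)&(Z<.05)&(im.min(-1)>90)),('high',(Z>.03)&(Z<.1))):
        mm=np.zeros_like(ok); mm[box]=(m&ok)[box]; q=P[mm]
        if len(q)>8:
            rc=cv2.minAreaRect((q[:,:2]*1000).astype(np.float32)); print(n,nm,len(q),q.mean(0).round(4),np.percentile(q,[2,98],axis=0).round(4).tolist(),rc)
    g=(Z>.146)&(Z<.175)&ok&(X>.25)&(X<.6)&(abs(Y)<.25); q=P[g]
    rc=cv2.minAreaRect((q[:,:2]*1000).astype(np.float32)); print(n,'guard top',len(q),rc,cv2.boxPoints(rc).round().tolist(),np.percentile(q[:,2],[5,50,95]))
    grn=(hsv[...,0]>60)&(hsv[...,0]<90)&(hsv[...,1]>100)&(Z>.125)&(Z<.15)&(abs(Y)<.3)&(X>.2)&(X<.65); q=P[grn]
    if len(q)>20: print('headstock',cv2.minAreaRect((q[:,:2]*1000).astype(np.float32)),q.mean(0))
    big=cv2.resize(c['color'][box],None,fx=10,fy=10,interpolation=cv2.INTER_CUBIC)
    cv2.imwrite(f'pics/sw_{n}.png',big[:,:,::-1])
c=load('scene')
for u,v in ((217,197),(253,197),(287,197),(212,285),(293,281)): print((u,v),world(c,u,v).round(4))
E
```

```text
scene rocker 166 [0.4301 0.2799 0.06  ] [[0.4018, 0.2646, 0.0503], [0.4535, 0.2949, 0.0671]] ((427.4921875, 281.09320068359375), (28.14401626586914, 54.92433166503906), 79.0707015991211)
scene cream 316 [0.4418 0.2765 0.0427] [[0.3862, 0.2421, 0.0355], [0.4727, 0.3197, 0.0476]] ((427.3128356933594, 281.8248291015625), (75.2066650390625, 87.59772491455078), 79.66496276855469)
scene high 677 [0.4357 0.2775 0.0491] [[0.3854, 0.2408, 0.0317], [0.4719, 0.3177, 0.067]] ((486.7757263183594, 271.96148681640625), (76.33472442626953, 218.8249969482422), 81.34776306152344)
scene guard top 2003 ((552.5123291015625, -11.597412109375), (253.20040893554688, 95.56866455078125), 89.57091522216797) [[504.0, -138.0], [599.0, -139.0], [601.0, 115.0], [506.0, 115.0]] [0.16176208 0.16374377 0.16926997]
side cream 331 [0.4212 0.2633 0.0412] [[0.3795, 0.2394, 0.0349], [0.4706, 0.3122, 0.0494]] ((425.73406982421875, 277.12744140625), (72.70411682128906, 92.35176086425781), 81.90679931640625)
side high 597 [0.4222 0.2664 0.0461] [[0.3801, 0.239, 0.0313], [0.4698, 0.3088, 0.0642]] ((425.80474853515625, 278.32025146484375), (78.39163208007812, 91.5560073852539), 80.58467864990234)
side guard top 2180 ((551.6215209960938, -51.1854248046875), (180.83262634277344, 96.62991333007812), 89.9723892211914) [[503.0, -142.0], [600.0, -142.0], [600.0, 39.0], [503.0, 39.0]] [0.15847842 0.16113768 0.16672824]
(217, 197) [ 0.5112 -0.1327  0.1677]
(253, 197) [ 0.5146 -0.0447  0.1651]
(287, 197) [0.5168 0.0389 0.1619]
(212, 285) [ 0.7201 -0.1397  0.0913]
(293, 281) [0.7222 0.0366 0.0926]
```

View pics/sw_scene.png

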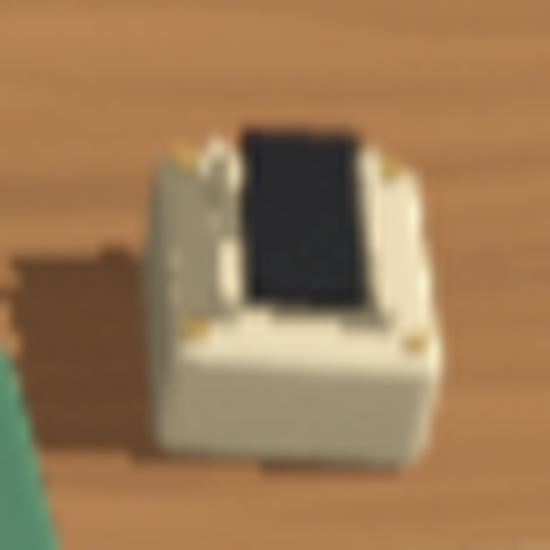

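View pics/sw_side.png

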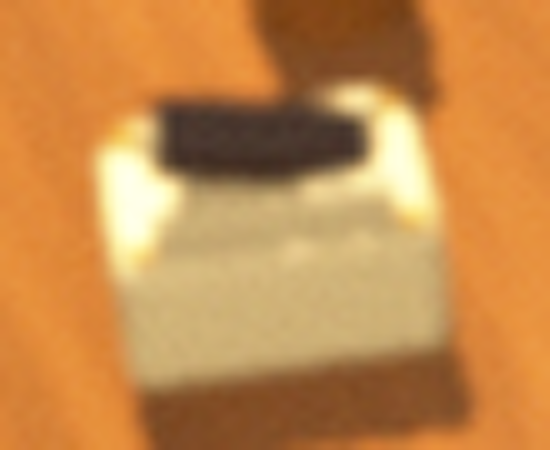

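The crops show the box turned about 10°, with the black rocker along its long axis. In the side view its left (robot-side) end stands higher. I'll check the slope with depth.

```bash
python3 - <<'E'
from h import *
c=load('scene'); P=cloud(c); im=c['color'].astype(int)
m=np.zeros((420,560),bool); m[180,0]=0
b=(slice(180,235),slice(340,395)); m[b]=((im.max(-1)<60)&(P[...,2]>.04))[b]; q=P[m]
a=np.deg2rad(-10); o=np.array([.4265,.2805]); ex=np.array([np.cos(a),np.sin(a)]); s=(q[:,:2]-o)@ex; t=(q[:,:2]-o)@[-ex[1],ex[0]]
for lo in np.arange(-.035,.03,.008):
    k=(s>=lo)&(s<lo+.008)
    if k.any(): print(round(lo+.004,3),k.sum(),np.median(q[k,2]).round(4),np.median(t[k]).round(4))
print('raised -x pt',o-ex*.018,o+ex*.018)
from scipy.spatial.transform import Rotation as R
w=telemetry.sense()['ee_rot']; print(R.from_quat(w[[1,2,3,0]]).as_matrix().round(3))
E
```

```text
-0.023 18 0.0652 0.0017
-0.015 19 0.0649 0.001
-0.007 23 0.0625 -0.0044
0.001 24 0.0609 0.0021
0.009 23 0.0591 0.0007
0.017 29 0.0578 0.0001
0.025 30 0.0547 -0.0009
raised -x pt [0.40877346 0.28362567] [0.44422654 0.27737433]
[[-0.94   0.342 -0.   ]
 [ 0.342  0.94  -0.001]
 [ 0.    -0.001 -1.   ]]
```

```bash
python3 -m pendant '[{"dx":-28,"dy":-22,"dz":10,"az":-0.17,"jaw":1},{"dx":-28,"dy":-22,"dz":10,"az":-0.17,"jaw":1},{"dx":-28,"dy":-22,"dz":10,"az":-0.17,"jaw":1},{"dx":-28,"dy":-22,"dz":10,"az":-0.17,"jaw":1},{"dx":-28,"dy":-22,"dz":10,"az":-0.17,"jaw":1},{"dx":-28,"dy":-22,"dz":10,"az":-0.17,"jaw":1},{"dx":-28,"dy":-22,"dz":10,"az":-0.17,"jaw":1},{"dx":-28,"dy":-22,"dz":10,"az":-0.17,"jaw":1},{"dx":-28,"dy":-22,"dz":10,"az":-0.17,"jaw":1},{"dx":-28,"dy":-22,"dz":10,"az":-0.17,"jaw":1}]' 20
python3 - <<'E'
from h import *
snap('wrist','w1.png'); s=telemetry.sense(); print(s['time_s'],s['position'],s['opening'],s['contact_force'])
E
```

```text
0.15 [0.21349703 0.58711785 0.21349475] 0.998686038417555 [-0.39390386 -0.68594066  0.13770356]schema error: expected keys ax, ay, az, dx, dy, dz, jaw
```

View pics/w1.png

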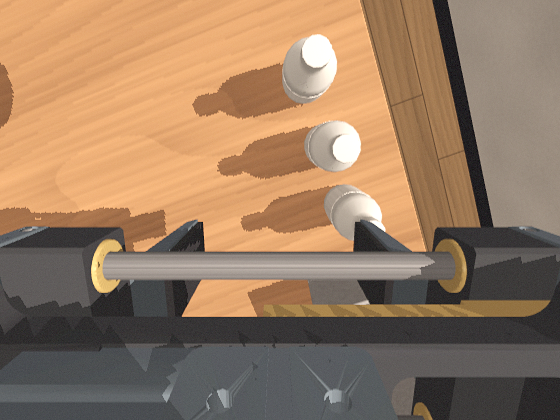

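The move was refused because every row needs all seven keys. The wrist view still shows the start pose, with three bottles at (310–355, 50–215). I'll resend it with full rows.

```bash
python3 -m pendant '[{"ax":0,"ay":0,"dx":-7,"dy":-5.5,"dz":0,"az":-0.17,"jaw":1},{"ax":0,"ay":0,"dx":-14,"dy":-11,"dz":3,"az":-0.17,"jaw":1},{"ax":0,"ay":0,"dx":-28,"dy":-22,"dz":10,"az":-0.17,"jaw":1},{"ax":0,"ay":0,"dx":-28,"dy":-22,"dz":10,"az":-0.17,"jaw":1},{"ax":0,"ay":0,"dx":-28,"dy":-22,"dz":10,"az":-0.17,"jaw":1},{"ax":0,"ay":0,"dx":-28,"dy":-22,"dz":10,"az":-0.17,"jaw":1},{"ax":0,"ay":0,"dx":-28,"dy":-22,"dz":10,"az":-0.17,"jaw":1},{"ax":0,"ay":0,"dx":-28,"dy":-22,"dz":10,"az":-0.17,"jaw":1},{"ax":0,"ay":0,"dx":-28,"dy":-22,"dz":10,"az":-0.17,"jaw":1},{"ax":0,"ay":0,"dx":-28,"dy":-22,"dz":10,"az":-0.17,"jaw":1}]' 20
python3 - <<'E'
from h import *
s=telemetry.sense(); print(s['time_s'],s['position'],s['ee_rot'],s['opening'],s['contact_force'])
E
```

```text
time_s: 1.15
position: [0.4016, 0.2847, 0.1138]
ee_rot: [-0.0, 0.09, 0.996, -0.0]
contact_force: [-0.1, 0.3, 0.1]
opening: 0.153
finger_force: 0.0
1.15 [0.40164548 0.28467531 0.11380134] [-2.39432445e-04  9.00016704e-02  9.95941584e-01 -5.95473212e-05] 0.15310045437542688 [-0.14826006  0.34790046  0.11834939]
```

```bash
python3 -m pendant '[{"ax":0,"ay":0,"az":0,"dx":0,"dy":0,"dz":2,"jaw":1},{"ax":0,"ay":0,"az":0,"dx":0,"dy":0,"dz":3.5,"jaw":1},{"ax":0,"ay":0,"az":0,"dx":0,"dy":0,"dz":4,"jaw":1},{"ax":0,"ay":0,"az":0,"dx":0,"dy":0,"dz":4.3,"jaw":1},{"ax":0,"ay":0,"az":0,"dx":0,"dy":0,"dz":4.6,"jaw":1},{"ax":0,"ay":0,"az":0,"dx":0,"dy":0,"dz":4.8,"jaw":1},{"ax":0,"ay":0,"az":0,"dx":0,"dy":0,"dz":5.0,"jaw":1},{"ax":0,"ay":0,"az":0,"dx":0,"dy":0,"dz":5.2,"jaw":1}]'
```

```text
time_s: 1.95
position: [0.4015, 0.285, 0.0621]
ee_rot: [0.0, 0.089, 0.996, 0.0]
contact_force: [-2.7, -0.2, 2.6]
opening: 0.008
finger_force: 1.5
```

```bash
python3 -m pendant '[{"ax":0,"ay":0,"az":0,"dx":0,"dy":0,"dz":0.15,"jaw":1},{"ax":0,"ay":0,"az":0,"dx":0,"dy":0,"dz":0.3,"jaw":1},{"ax":0,"ay":0,"az":0,"dx":0,"dy":0,"dz":0.4,"jaw":1},{"ax":0,"ay":0,"az":0,"dx":0,"dy":0,"dz":0.4,"jaw":1}]'
```

```text
time_s: 2.35
position: [0.4004, 0.285, 0.0581]
ee_rot: [-0.001, 0.089, 0.996, -0.0]
contact_force: [-11.7, 3.7, 15.3]
opening: 0.005
finger_force: 9.0
```

```bash
python3 -m pendant '[{"ax":0,"ay":0,"az":0,"dx":0,"dy":0,"dz":-2,"jaw":1},{"ax":0,"ay":0,"az":0,"dx":0,"dy":0,"dz":-5,"jaw":1},{"ax":0,"ay":0,"az":0,"dx":4,"dy":0,"dz":-7,"jaw":1},{"ax":0,"ay":0,"az":0,"dx":8,"dy":0,"dz":-7,"jaw":1},{"ax":0,"ay":0,"az":0,"dx":8,"dy":0,"dz":-7,"jaw":1}]'
python3 - <<'E'
from h import *
c=snap('scene');d=snap('side')
P=cloud(c); im=c['color'].astype(int)
m=np.zeros((420,560),bool)
b=(slice(180,235),slice(340,395)); m[b]=((im.max(-1)<60)&(P[...,2]>.04)&(P[...,2]<.08))[b]; q=P[m]
a=np.deg2rad(-10); o=np.array([.4265,.2805]); ex=np.array([np.cos(a),np.sin(a)]); s=(q[:,:2]-o)@ex
for lo in np.arange(-.035,.03,.008):
    k=(s>=lo)&(s<lo+.008)
    if k.any(): print(round(lo+.004,3),k.sum(),np.median(q[k,2]).round(4))
k=np.hstack([cv2.resize(x['color'][b],(380,400),interpolation=cv2.INTER_CUBIC) for x,b in ((c,b),(d,(slice(170,230),slice(185,245))))])
cv2.imwrite('pics/sw2.png',k[:,:,::-1])
E
```

```text
time_s: 2.85
position: [0.3188, 0.2988, 0.1282]
ee_rot: [-0.001, 0.088, 0.996, -0.0]
contact_force: [-0.3, 0.7, 0.7]
opening: 0.005
finger_force: 0.0
-0.023 5 0.0584
-0.015 14 0.06
-0.007 14 0.0614
0.001 11 0.0635
0.009 18 0.0651
0.017 14 0.0667
0.025 31 0.0653
```

View pics/sw2.png

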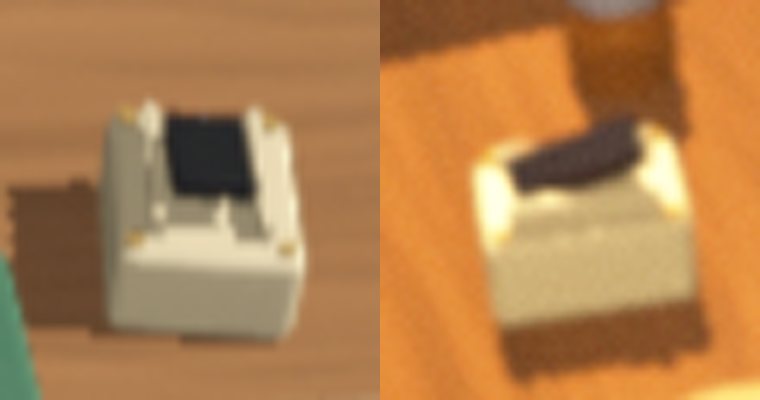

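After the press the rocker slopes the other way: its lit end is high at the right in the side crop, and the slope is about 0.21 against an expected 0.22. I'll press once more, slightly further out, to be sure it is home.

```bash
python3 -m pendant '[{"ax":0,"ay":0,"az":0,"dx":-4,"dy":0,"dz":0,"jaw":1},{"ax":0,"ay":0,"az":0,"dx":-7.6,"dy":0,"dz":2,"jaw":1},{"ax":0,"ay":0,"az":0,"dx":-7.6,"dy":0,"dz":5,"jaw":1},{"ax":0,"ay":0,"az":0,"dx":-7.6,"dy":0,"dz":6.5,"jaw":1},{"ax":0,"ay":0,"az":0,"dx":-7.6,"dy":0,"dz":6.9,"jaw":1},{"ax":0,"ay":0,"az":0,"dx":-7.6,"dy":0,"dz":7.1,"jaw":1},{"ax":0,"ay":0,"az":0,"dx":-7.6,"dy":0,"dz":7.2,"jaw":1},{"ax":0,"ay":0,"az":0,"dx":-7.6,"dy":0,"dz":7.2,"jaw":1}]'
```

```text
time_s: 3.75
position: [0.3987, 0.285, 0.0573]
ee_rot: [0.001, 0.089, 0.996, -0.0]
contact_force: [-5.0, -12.6, 33.0]
opening: 0.003
finger_force: 16.5
```

```bash
python3 -m pendant '[{"ax":0,"ay":0,"az":0,"dx":0,"dy":0,"dz":-4,"jaw":1},{"ax":0,"ay":0,"az":-0.1,"dx":0,"dy":0,"dz":-8.4,"jaw":1},{"ax":0,"ay":0,"az":-0.178,"dx":0,"dy":-4,"dz":-8.4,"jaw":1},{"ax":0,"ay":0,"az":-0.178,"dx":-3,"dy":-9,"dz":-8.4,"jaw":1},{"ax":0,"ay":0,"az":-0.178,"dx":-5,"dy":-14,"dz":-8.4,"jaw":1},{"ax":0,"ay":0,"az":-0.178,"dx":-7,"dy":-18.5,"dz":-8.4,"jaw":1},{"ax":0,"ay":0,"az":-0.178,"dx":-9,"dy":-23,"dz":-8.4,"jaw":1},{"ax":0,"ay":0,"az":-0.178,"dx":-10.5,"dy":-27.5,"dz":-8.4,"jaw":1},{"ax":0,"ay":0,"az":-0.178,"dx":-11.8,"dy":-31.9,"dz":-8.4,"jaw":1},{"ax":0,"ay":0,"az":-0.178,"dx":-11.8,"dy":-31.9,"dz":-8.4,"jaw":1}]'
python3 - <<'E'
from h import *
c=snap('side','d3.png')
E
```

```text
time_s: 4.75
position: [0.4587, -0.0548, 0.1405]
ee_rot: [0.001, 0.003, 1.0, -0.001]
contact_force: [-0.8, 0.8, 0.3]
opening: 0.005
finger_force: 0.0
```

View pics/d3.png

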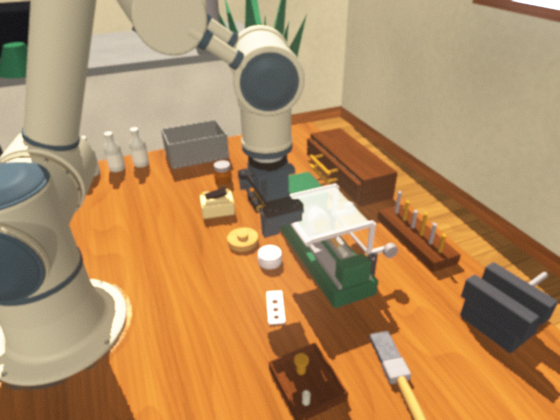

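The side view shows the shut fingertips at about (280, 225), just in front of the bar. The guard is still down and the rocker is tilted off at (217, 193). I'll approach the bar and start the push.

```bash
python3 -m pendant '[{"ax":0,"ay":0,"az":0,"dx":-1.5,"dy":0,"dz":0,"jaw":1},{"ax":0,"ay":0,"az":0,"dx":-2.1,"dy":0,"dz":0,"jaw":1},{"ax":0,"ay":0,"az":0,"dx":-2.4,"dy":0,"dz":0,"jaw":1},{"ax":0,"ay":0,"az":0,"dx":-2.7,"dy":0,"dz":0,"jaw":1},{"ax":0,"ay":0,"az":0,"dx":-3.0,"dy":0,"dz":-0.3,"jaw":1},{"ax":0,"ay":0,"az":0,"dx":-3.3,"dy":0,"dz":-0.7,"jaw":1},{"ax":0,"ay":0,"az":0,"dx":-3.6,"dy":0,"dz":-1.2,"jaw":1}]'
```

```text
time_s: 5.5
position: [0.4913, -0.0487, 0.1518]
ee_rot: [-0.002, 0.0, 1.0, 0.0]
contact_force: [-6.6, 0.8, 4.2]
opening: 0.004
finger_force: 3.7
```

```bash
python3 -m pendant '[{"ax":0,"ay":0,"az":0,"dx":-0.2,"dy":0,"dz":-0.6,"jaw":1},{"ax":0,"ay":0,"az":0,"dx":-0.5,"dy":0,"dz":-1.1,"jaw":1},{"ax":0,"ay":0,"az":0,"dx":-0.8,"dy":0,"dz":-1.5,"jaw":1}]'
python3 - <<'E'
from h import *
c=snap('side'); cv2.imwrite('pics/d4.png',cv2.resize(c['color'][130:310,200:440],None,fx=3,fy=3)[:,:,::-1])
E
```

```text
time_s: 5.8
position: [0.501, -0.0491, 0.1674]
ee_rot: [-0.0, 0.0, 1.0, 0.0]
contact_force: [-4.5, 1.9, 1.8]
opening: 0.004
finger_force: 2.1
```

View pics/d4.png

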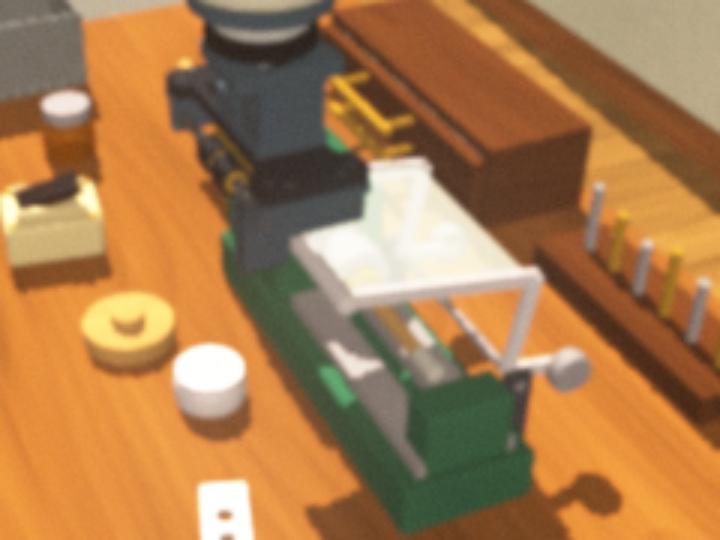

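The crop shows the guard already tilted up a little, with the fingers against the front bar at about (300, 245) and the sheet clear. I'll keep following the arc.

```bash
python3 -m pendant '[{"ax":0,"ay":0,"az":0,"dx":-0.3,"dy":0,"dz":-0.4,"jaw":1},{"ax":0,"ay":0,"az":0,"dx":-0.6,"dy":0,"dz":-0.7,"jaw":1},{"ax":0,"ay":0,"az":0,"dx":-0.9,"dy":0,"dz":-1.0,"jaw":1},{"ax":0,"ay":0,"az":0,"dx":-1.2,"dy":0,"dz":-1.2,"jaw":1},{"ax":0,"ay":0,"az":0,"dx":-1.6,"dy":0,"dz":-1.5,"jaw":1},{"ax":0,"ay":0,"az":0,"dx":-2.0,"dy":0,"dz":-1.8,"jaw":1},{"ax":0,"ay":0,"az":0,"dx":-2.4,"dy":0,"dz":-2.1,"jaw":1},{"ax":0,"ay":0,"az":0,"dx":-2.8,"dy":0,"dz":-2.4,"jaw":1},{"ax":0,"ay":0,"az":0,"dx":-3.2,"dy":0,"dz":-2.7,"jaw":1}]'
```

```text
time_s: 6.75
position: [0.5335, -0.0494, 0.1942]
ee_rot: [0.0, 0.0, 1.0, -0.0]
contact_force: [-1.2, 0.6, 0.9]
opening: 0.007
finger_force: 0.6
```

```bash
python3 -m pendant '[{"ax":0,"ay":0,"az":0,"dx":-0.4,"dy":0,"dz":-0.3,"jaw":1},{"ax":0,"ay":0,"az":0,"dx":-0.8,"dy":0,"dz":-0.6,"jaw":1},{"ax":0,"ay":0,"az":0,"dx":-1.2,"dy":0,"dz":-0.9,"jaw":1},{"ax":0,"ay":0,"az":0,"dx":-1.6,"dy":0,"dz":-1.1,"jaw":1},{"ax":0,"ay":0,"az":0,"dx":-2.0,"dy":0,"dz":-1.4,"jaw":1},{"ax":0,"ay":0,"az":0,"dx":-2.4,"dy":0,"dz":-1.6,"jaw":1},{"ax":0,"ay":0,"az":0,"dx":-2.8,"dy":0,"dz":-1.8,"jaw":1},{"ax":0,"ay":0,"az":0,"dx":-3.2,"dy":0,"dz":-2.0,"jaw":1},{"ax":0,"ay":0,"az":0,"dx":-3.6,"dy":0,"dz":-2.2,"jaw":1},{"ax":0,"ay":0,"az":0,"dx":-4.0,"dy":0,"dz":-2.4,"jaw":1}]'
```

```text
time_s: 7.75
position: [0.5733, -0.0494, 0.218]
ee_rot: [-0.0, 0.0, 1.0, 0.0]
contact_force: [-0.3, -0.5, -0.0]
opening: 0.003
finger_force: 0.0
```

```bash
python3 -m pendant '[{"ax":0,"ay":0,"az":0,"dx":-0.3,"dy":0,"dz":-0.1,"jaw":1},{"ax":0,"ay":0,"az":0,"dx":-0.6,"dy":0,"dz":-0.3,"jaw":1},{"ax":0,"ay":0,"az":0,"dx":-0.9,"dy":0,"dz":-0.4,"jaw":1},{"ax":0,"ay":0,"az":0,"dx":-1.2,"dy":0,"dz":-0.5,"jaw":1},{"ax":0,"ay":0,"az":0,"dx":-1.2,"dy":0,"dz":-0.5,"jaw":1}]'
python3 - <<'E'
from h import *
c=snap('side'); cv2.imwrite('pics/d5.png',cv2.resize(c['color'][100:310,200:440],None,fx=2.5,fy=2.5)[:,:,::-1])
E
```

```text
time_s: 8.25
position: [0.5854, -0.0494, 0.223]
ee_rot: [0.0, 0.0, 1.0, -0.0]
contact_force: [-0.6, -0.7, 1.1]
opening: 0.008
finger_force: 0.0
```

View pics/d5.png

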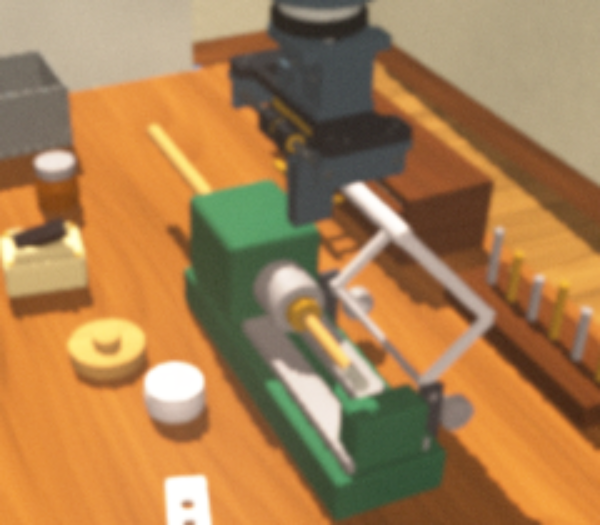

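The guard has left the fingers and is tipping back on its own, with the bar at about (375, 210). I'll retreat.

```bash
python3 -m pendant '[{"ax":0,"ay":0,"az":0,"dx":3,"dy":0,"dz":0,"jaw":1},{"ax":0,"ay":0,"az":0,"dx":7,"dy":0,"dz":0,"jaw":1},{"ax":0,"ay":0,"az":0,"dx":11,"dy":0,"dz":0,"jaw":1},{"ax":0,"ay":0,"az":0,"dx":14,"dy":0,"dz":-2,"jaw":1},{"ax":0,"ay":0,"az":0,"dx":16,"dy":0,"dz":-4,"jaw":1},{"ax":0,"ay":0,"az":0,"dx":16,"dy":0,"dz":-4,"jaw":1},{"ax":0,"ay":0,"az":0,"dx":16,"dy":0,"dz":-4,"jaw":1},{"ax":0,"ay":0,"az":0,"dx":16,"dy":0,"dz":-4,"jaw":1},{"ax":0,"ay":0,"az":0,"dx":16,"dy":0,"dz":-4,"jaw":1},{"ax":0,"ay":0,"az":0,"dx":16,"dy":0,"dz":-4,"jaw":1}]'
python3 -m pendant '[{"ax":0,"ay":0,"az":0,"dx":0,"dy":0,"dz":0,"jaw":1},{"ax":0,"ay":0,"az":0,"dx":0,"dy":0,"dz":0,"jaw":1},{"ax":0,"ay":0,"az":0,"dx":0,"dy":0,"dz":0,"jaw":1},{"ax":0,"ay":0,"az":0,"dx":0,"dy":0,"dz":0,"jaw":1},{"ax":0,"ay":0,"az":0,"dx":0,"dy":0,"dz":0,"jaw":1},{"ax":0,"ay":0,"az":0,"dx":0,"dy":0,"dz":0,"jaw":1},{"ax":0,"ay":0,"az":0,"dx":0,"dy":0,"dz":0,"jaw":1},{"ax":0,"ay":0,"az":0,"dx":0,"dy":0,"dz":0,"jaw":1},{"ax":0,"ay":0,"az":0,"dx":0,"dy":0,"dz":0,"jaw":1},{"ax":0,"ay":0,"az":0,"dx":0,"dy":0,"dz":0,"jaw":1}]'
python3 - <<'E'
from h import *
a=snap('scene'); c=snap('side')
P=cloud(a);m=(P[...,0]>.55)&(P[...,0]<.78)&(P[...,1]>-.15)&(P[...,1]<.04)&(P[...,2]>.2)&(P[...,2]<.3)&(a['z_map']>0)
q=P[m];print(len(q),np.percentile(q,[2,50,98],axis=0).round(3))
cv2.imwrite('pics/e.png',np.hstack([cv2.resize(a['color'][120:330,80:480],(400,210)),cv2.resize(c['color'][100:310,160:560],(400,210))])[:,:,::-1])
E
```

```text
time_s: 9.3
position: [0.4252, -0.0492, 0.2623]
ee_rot: [-0.001, 0.0, 1.0, 0.0]
contact_force: [-0.4, 0.2, 0.2]
opening: 0.004
finger_force: 0.0
time_s: 10.3
position: [0.425, -0.0492, 0.2629]
ee_rot: [0.0, 0.0, 1.0, 0.0]
contact_force: [0.2, -0.1, -0.3]
opening: 0.003
finger_force: 0.0
2649 [[ 0.686 -0.132  0.201]
 [ 0.697 -0.05   0.232]
 [ 0.71   0.033  0.26 ]]
```

View pics/e.png

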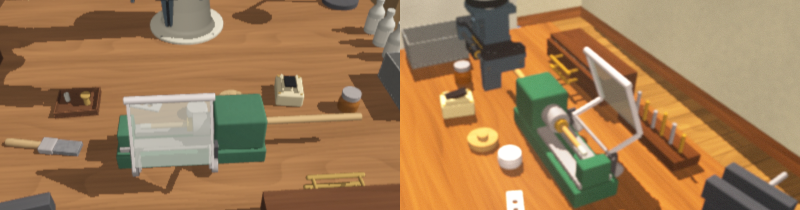

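The guard is fully back and standing by itself, with its bar at x≈0.69, z≈0.25, matching 1.2 rad. The rocker is off, and the loose things look undisturbed.

```bash
python3 -c "
from plant import workorder; print(workorder.job_done())"
```

```text
the job is handed in; nothing more can be done
None
```

I switched the lathe off first, then pushed the guard up past its balance point; it stands fully raised by itself. The loose things looked undisturbed in the last pictures, and I handed the job in at about 10 s of the 48 s allowed.

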